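# Rock the pads of a thrust bearing over before its collar goes on

### The arm

A 6-joint arm with a two-finger parallel gripper is mounted at the origin on the work surface; the furniture and walls round the work are solid. World frame = base frame: x ahead of the robot, y to its left, z up, the work surface at z = 0. Lengths are in m, angles in rad, forces in N, time in s.
With the tool pointing down it reaches from about 0.25 to 0.775 m from the base axis. Payload 4 kg.
Tool frame: the origin (TCP) lies at the very end of the fingers, on their centre line; the grasp point (between the pads) lies 19 mm behind it; z points along the fingers, x is the direction in which the jaws open and shut, and the axes are right-handed (so a half turn about z gives the same grasp; the last joint's range is limited). The gripper opens to 94 mm and grips with 3 to 60 N. Pads are 16 mm wide; open, the fingers measure 119 mm over their backs; the gripper's body (75 mm by 177 mm) begins 78 mm behind the grasp point.
Start: joints at [1.019, 0.087, 1.371, -0, 1.684, -0.103], TCP at [0.239, 0.496, 0.206] pointing down, gripper open.
Joint ranges: [-3.1, 3.1], [-0.76, 2.03], [0.27, 2.55], [-1.08, 4.22], [0.17, 2.65], [-2.57, 2.57]. Speed limits (rad/s): [2.79, 2.79, 3.14, 3.14, 3.14, 3.14].

### API

Orientations are given as [roll, pitch, yaw] about the fixed x, y, z axes, in that order (R = Rz(yaw) Ry(pitch) Rx(roll)).
In Python, from bench import robot, cams, ticket gives the robot as it stands.
- The arm moves only by the tool jog_arm, never from a script. Its argument "series" is a list of rows, each an object of numbers: "x", "y", "z": the shift along the tool's x, y, z in m; "rx", "ry", "rz": the turn, a rotation vector about the tool's x, y, z in degrees. A call has 1 to 12 rows; each row shifts and turns the pose as measured when the row begins, along the tool's axes as they then stand; what a row does not reach is not made up. A row lasts 1/12 s, in which the tool goes at most 41.7 mm and 7.16 degrees, less where a joint would pass 70% of its speed; a pose out of reach is approached as far as the arm can. A call with a gripper value outside its range is refused whole. "claw" is the opening, from 0 (shut) to 1 (fully open), set as the call begins (left out, the last holds). The fingers move at their own pace and stop on an object; the grip force is fixed at half the most. Time passes only in rows, so rows that do not move let the fingers close. It gives the time, the measured TCP pose, the force and the opening at its end, in the units of the state.
- robot.get_obs(): the state, without advancing time (a new reading comes with each control period).
- cams.snapshot(name): name is "side" or "top" or "wrist"; returns a dict with "img" (400x640x3 uint8, red, green, blue), "mtx" (3x3 intrinsics, pixels), "k1" (the pictures are not rectified: a ray, as slopes to the right and down, at radius r is drawn at 1 + k1 r^2 times it, then the intrinsics apply), "origin" and "attitude" of the camera in the world. Camera axes: x right, y down, z forward; pixel columns grow to the right and rows downward; lengths in m; the calibration is good to about 2 mm. A picture is of the moment at which its call begins. There is no depth.
- ticket.close_job(): hands the job in, once; it reports no verdict.
Trained networks look in a picture, given as the dict that the camera call returned (one of the last four; its "shot" number tells which), for a name from the list of things; names that differ only in an ending like _2 or _b are one class to them, and where a whole thing is asked for, a point or a joint stands for the part that bears it (a point fixed in the world has none). Each returns a list of dicts, best first, with "p" (0 to 1); they miss things now and then, are a little off and sometimes report something else, mostly with a low value. They report only what shows in the picture. A call takes as long as a camera call.
- cams.look_for(thing, picture): "bbox" ([left, top, width, height] in pixels, round what is visible of it).
The state is a dict: "time": time; "joint_positions": joint angles; "qvel": joint speeds; "joint_torque": joint torques, N m; "tool_pos": TCP position; "ee_rot": TCP orientation; "wrist_force": force on the tool from outside, world axes, zero at the start; "wrist_torque": the same for the moment, N m; "width": finger opening in m.
Only numpy, scipy, OpenCV 4.12 (cv2) and the standard library are available. Lean on these libraries where they do the work, as an engineer would, in place of code of your own. Each camera call takes 0.05 s, during which the arm holds its last target.

### The job

The thrust bearing lying open on the bench must have all six of its tilting pads leaning the right way before the shaft collar goes on, with the end that the collar will reach first, the clockwise end seen from above, fully down. Starting with the pad just clockwise of the brass oil fitting, go once round the ring clockwise with your fingertip, stroking lightly over one pad after the other and rocking each over until its clockwise end is down. The pad faces are soft metal, so do not press hard, and lift nothing: the bearing and the parts in and around it stay where they lie.

Things in the scene. Friction and masses are not known exactly. Their poses are not given: they have to be found in the camera images.
- thrust_bearing: tilting-pad thrust bearing lying open on the bench, about 5 kg, loose: dark steel carrier ring, outer diameter 248 mm, rim 38 mm high, inner lip 34 mm high, open middle 84 mm wide, with six bright pads that stand above the rim. Origin: centre of the ring, on the bench; z up; +x points out through the brass oil fitting
- oil_fitting (a point): outer end of the brass oil fitting that sticks out of the bearing's rim: 152 mm from the bearing's centre, 21 mm above the bench, 21 mm thick
- pads_center (a point): point on the bearing's axis at the height of the level pad tops, 48 mm above the bench. Each pad is a flat sector from 54 to 108 mm from the axis, 52 degrees long (78 mm along the middle), 17 mm thick; 8 degree gaps between the pads, each with a stop pin lower than the pads. A raised pad end stands up to 5 mm higher
- pad_1 (a joint): rocking of pad_1, pad number 1 counted clockwise from the oil fitting, centred 30 degrees clockwise of it seen from above; hinge: radial line under its middle, 31 mm up. Rad: 0 level, +0.13 clockwise end fully down on its stop, -0.13 anticlockwise end fully down. Starts at -0.13 to -0.06; stays as it is left, takes about 2 N on its end to rock
- pad_2 (a joint): rocking of pad_2, pad number 2 counted clockwise from the oil fitting, centred 90 degrees clockwise of it seen from above; hinge: radial line under its middle, 31 mm up. Rad: 0 level, +0.13 clockwise end fully down on its stop, -0.13 anticlockwise end fully down. Starts at -0.13 to -0.06; stays as it is left, takes about 2 N on its end to rock
- pad_3 (a joint): rocking of pad_3, pad number 3 counted clockwise from the oil fitting, centred 150 degrees clockwise of it seen from above; hinge: radial line under its middle, 31 mm up. Rad: 0 level, +0.13 clockwise end fully down on its stop, -0.13 anticlockwise end fully down. Starts at -0.13 to -0.06; stays as it is left, takes about 2 N on its end to rock
- pad_4 (a joint): rocking of pad_4, pad number 4 counted clockwise from the oil fitting, centred 210 degrees clockwise of it seen from above; hinge: radial line under its middle, 31 mm up. Rad: 0 level, +0.13 clockwise end fully down on its stop, -0.13 anticlockwise end fully down. Starts at -0.13 to -0.06; stays as it is left, takes about 2 N on its end to rock
- pad_5 (a joint): rocking of pad_5, pad number 5 counted clockwise from the oil fitting, centred 270 degrees clockwise of it seen from above; hinge: radial line under its middle, 31 mm up. Rad: 0 level, +0.13 clockwise end fully down on its stop, -0.13 anticlockwise end fully down. Starts at -0.13 to -0.06; stays as it is left, takes about 2 N on its end to rock
- pad_6 (a joint): rocking of pad_6, pad number 6 counted clockwise from the oil fitting, centred 330 degrees clockwise of it seen from above; hinge: radial line under its middle, 31 mm up. Rad: 0 level, +0.13 clockwise end fully down on its stop, -0.13 anticlockwise end fully down. Starts at -0.13 to -0.06; stays as it is left, takes about 2 N on its end to rock
- pad_1_end (a point): point on the top face of pad_1 near its clockwise end: midway across the pad (81 mm from the bearing's axis), 30 mm clockwise of the pad's middle line, the pad's end 9 mm farther on; it rides with the pad, about 48 mm above the bench when level, up to 4 mm higher when raised and 4 mm lower when fully down
- pad_2_end (a point): point on the top face of pad_2 near its clockwise end: midway across the pad (81 mm from the bearing's axis), 30 mm clockwise of the pad's middle line, the pad's end 9 mm farther on; it rides with the pad, about 48 mm above the bench when level, up to 4 mm higher when raised and 4 mm lower when fully down
- pad_3_end (a point): point on the top face of pad_3 near its clockwise end: midway across the pad (81 mm from the bearing's axis), 30 mm clockwise of the pad's middle line, the pad's end 9 mm farther on; it rides with the pad, about 48 mm above the bench when level, up to 4 mm higher when raised and 4 mm lower when fully down
- pad_4_end (a point): point on the top face of pad_4 near its clockwise end: midway across the pad (81 mm from the bearing's axis), 30 mm clockwise of the pad's middle line, the pad's end 9 mm farther on; it rides with the pad, about 48 mm above the bench when level, up to 4 mm higher when raised and 4 mm lower when fully down
- pad_5_end (a point): point on the top face of pad_5 near its clockwise end: midway across the pad (81 mm from the bearing's axis), 30 mm clockwise of the pad's middle line, the pad's end 9 mm farther on; it rides with the pad, about 48 mm above the bench when level, up to 4 mm higher when raised and 4 mm lower when fully down
- pad_6_end (a point): point on the top face of pad_6 near its clockwise end: midway across the pad (81 mm from the bearing's axis), 30 mm clockwise of the pad's middle line, the pad's end 9 mm farther on; it rides with the pad, about 48 mm above the bench when level, up to 4 mm higher when raised and 4 mm lower when fully down
- ring_bolt: loose flange bolt, 22 mm across, 39 mm tall, standing on its head in the open middle of the bearing (origin under the head, z up)
- oil_seal: oil seal, a 67 mm ring 16 mm high, lying just outside the bearing; bystander (origin under its centre)
- feeler_set: folded feeler gauge set, 98 x 14 x 10 mm, lying just outside the bearing; bystander (origin under its centre)
- bearing_cone: tapered roller bearing cone, 66 mm across, 30 mm high, on the right near the robot; bystander (origin under its centre)
- gear_a: bevel gear, 56 mm across, 26 mm high, on the left near the robot; bystander (origin under its centre)
- gear_b: second such bevel gear
- gear_c: third such bevel gear
- ratchet: ratchet handle, 215 x 34 x 24 mm, lying at the right; bystander (origin under its centre)

How it is judged:
On the way, in this order (a step that is already met when the one before it is completed fails the run):
1. pad_1 is rocked over, its clockwise end down (past half of its way) (value of joint pad_1 above 0.07 rad), for 0.1 s.
2. pad_2 is rocked over, its clockwise end down (past half of its way) (value of joint pad_2 above 0.07 rad), for 0.1 s.
3. pad_3 is rocked over, its clockwise end down (past half of its way) (value of joint pad_3 above 0.07 rad), for 0.1 s.
4. pad_4 is rocked over, its clockwise end down (past half of its way) (value of joint pad_4 above 0.07 rad), for 0.1 s.
5. pad_5 is rocked over, its clockwise end down (past half of its way) (value of joint pad_5 above 0.07 rad), for 0.1 s.
6. pad_6 is rocked over, its clockwise end down (past half of its way) (value of joint pad_6 above 0.07 rad), for 0.1 s.
At the end, for the whole second after the job is handed in: all six pads lean with their clockwise end down (each reads more than 0.07 rad of at most 0.13), and the bearing lies on the bench within 20 mm of where it was (value of joint each of pad_1, pad_2, pad_3, pad_4, pad_5, pad_6 above 0.07 rad and distance of thrust_bearing from where it was at the start of the episode below 0.02 m and linear speed of thrust_bearing below 0.01 m/s and height (world z) of thrust_bearing below 0.005 m); the robot touches nothing.
It fails at once if the bearing is lifted or dragged from its place (more than 20 mm) (distance of thrust_bearing from where it was at the start of the episode above 0.02 m).
It fails at once if the soft pad faces or the bearing are pressed hard (more than 45 N) (contact force between the fingers and thrust_bearing above 45 N).
It fails at once if one of the parts lying round is lifted or carried (more than 15 mm up) (height (world z) of any of ring_bolt, oil_seal, feeler_set, bearing_cone, gear_a, gear_b, gear_c, ratchet above 0.015 m).
It fails at once if one of the parts lying round is shoved away (more than 30 mm) (distance of any of ring_bolt, oil_seal, feeler_set, bearing_cone, gear_a, gear_b, gear_c, ratchet from where it was at the start of the episode above 0.03 m).
It also fails if it takes over 72 s, if anything falls off the work surface, if the arm or the gripper's body presses on something with over 40 N, if the wrist force passes 120 N, or if a joint passes its speed limit or range.

## Working session

There is one attempt and no reset: what is moved stays moved. The work goes in short steps, Python scripts to look and compute and a tool call to move; the robot and the scene stay as the last step left them, time stands still between calls to the robot, and variables do not carry over. Pictures are saved under pics/ and viewed, and the job is handed in when it is done.

Besides the shell and the picture viewer there is one more tool, called after "Emit:" in YAML: its name, and indented under it one key for each argument. jog_arm: Moves the arm, as the interface text tells. Its arguments: {"type":"object","properties":{"series":{"type":"array","items":{"type":"object","properties":{"x":{"type":"number"},"y":{"type":"number"},"z":{"type":"number"},"rx":{"type":"number"},"ry":{"type":"number"},"rz":{"type":"number"}}}},"claw":{"type":"number"}},"required":["series"]}

```bash
mkdir -p pics; ls
python3 - <<'E'
from bench import robot, cams, ticket
import cv2
print(robot.get_obs())
for n in ["side","top"]:
    s=cams.snapshot(n); cv2.imwrite(f"pics/{n}0.png",s["img"][:,:,::-1])
    print(n,s["mtx"],s["k1"],s["origin"],s["attitude"],s["shot"])
    for t in ["thrust_bearing","oil_fitting","pads_center","pad_1","pad_1_end","ring_bolt","oil_seal","feeler_set"]:
        print(t,cams.look_for(t,s)[:6])
E
```

```text
pics
{'time': 0.0, 'joint_positions': array([ 1.01890557e+00,  8.79459093e-02,  1.37227577e+00,  1.00430018e-05,
        1.68361281e+00, -1.03097216e-01]), 'qvel': array([-0.00102033, -0.0011134 ,  0.00295637,  0.00151897, -0.00029386,
       -0.00118988]), 'joint_torque': array([-4.06255663e-05, -3.40173733e+01, -3.02430582e+01,  7.17505161e-02,
        3.27609479e-02, -1.97909148e-04]), 'tool_pos': array([0.23833469, 0.49504987, 0.20429826]), 'ee_rot': array([-3.14135201e+00,  2.22890413e-03,  1.12200417e+00]), 'wrist_force': array([ 0.98473729, -0.60227675,  0.68138939]), 'wrist_torque': array([0.00113758, 0.01837504, 0.03858163]), 'width': 0.09371972872013469}
side [[437.89142064   0.         319.86664588]
 [  0.         437.89142064 198.06835376]
 [  0.           0.           1.        ]] -0.0690209904867374 [0.5445108  1.08177624 0.67696891] [-2.09679928 -0.01576019  3.10509631] 1
thrust_bearing [{'bbox': [241.1, 190.9, 85.4, 38.1], 'p': 0.73}]
oil_fitting [{'bbox': [239.6, 191.2, 87.2, 42.4], 'p': 0.73}]
pads_center [{'bbox': [240.5, 189.3, 88.4, 40.8], 'p': 0.76}, {'bbox': [2
[... 1090 characters left out ...]
], 'p': 0.91}]
pad_1 [{'bbox': [300.5, 130.4, 29.2, 24.0], 'p': 0.98}, {'bbox': [278.2, 184.1, 28.1, 24.1], 'p': 0.96}, {'bbox': [262.3, 161.6, 26.0, 30.9], 'p': 0.78}, {'bbox': [308.3, 181.8, 30.7, 23.5], 'p': 0.77}, {'bbox': [318.1, 150.7, 23.6, 28.0], 'p': 0.76}, {'bbox': [269.6, 134.3, 32.2, 28.7], 'p': 0.68}]
pad_1_end [{'bbox': [263.0, 161.1, 24.6, 30.4], 'p': 0.92}, {'bbox': [276.4, 185.9, 31.6, 23.1], 'p': 0.28}]
ring_bolt [{'bbox': [425.8, 241.5, 18.6, 24.2], 'p': 0.6}, {'bbox': [298.3, 166.2, 7.7, 12.7], 'p': 0.52}]
oil_seal [{'bbox': [348.7, 178.1, 26.9, 22.4], 'p': 0.61}]
feeler_set [{'bbox': [301.6, 106.9, 19.5, 20.8], 'p': 0.47}, {'bbox': [309.9, 181.2, 30.7, 27.1], 'p': 0.32}]
```

Run:
```python
import cv2
a=cv2.imread("pics/top0.png"); cv2.imwrite("pics/top0c.png",cv2.resize(a[90:240,220:420],None,fx=4,fy=4,interpolation=cv2.INTER_CUBIC))
b=cv2.imread("pics/side0.png"); cv2.imwrite("pics/side0c.png",cv2.resize(b[150:260,190:370],None,fx=4.4,fy=4.4,interpolation=cv2.INTER_CUBIC))
```

```text
(no output)
```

View pics/top0.png

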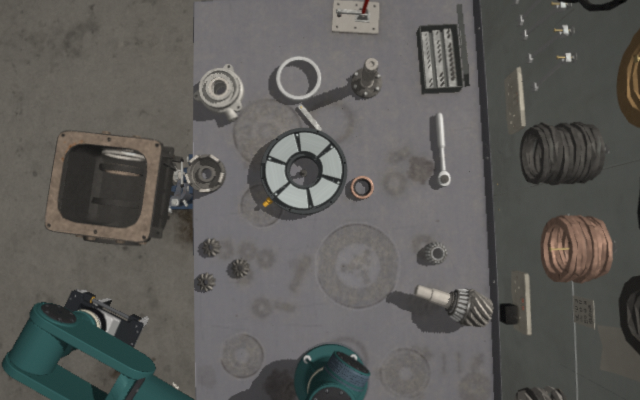

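```bash
sleep 1
```

```text
(no output)
```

View pics/top0c.png

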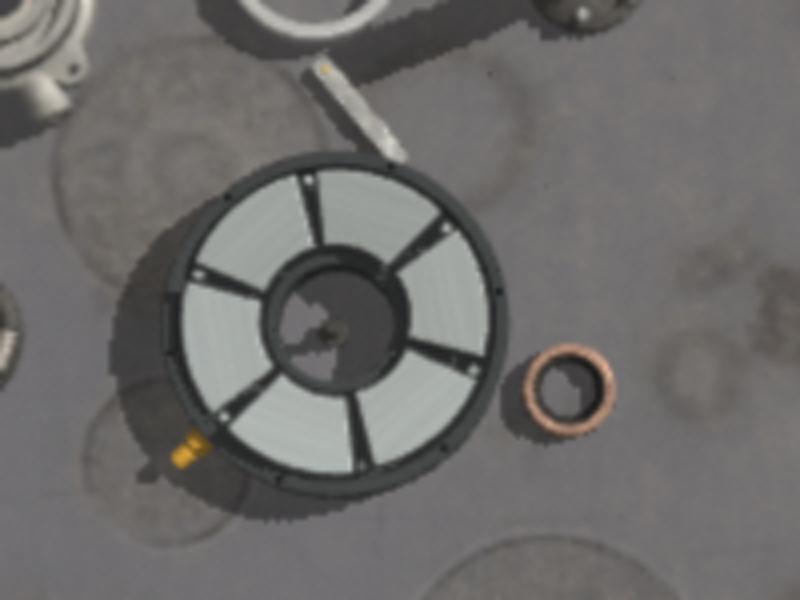

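View pics/side0c.png

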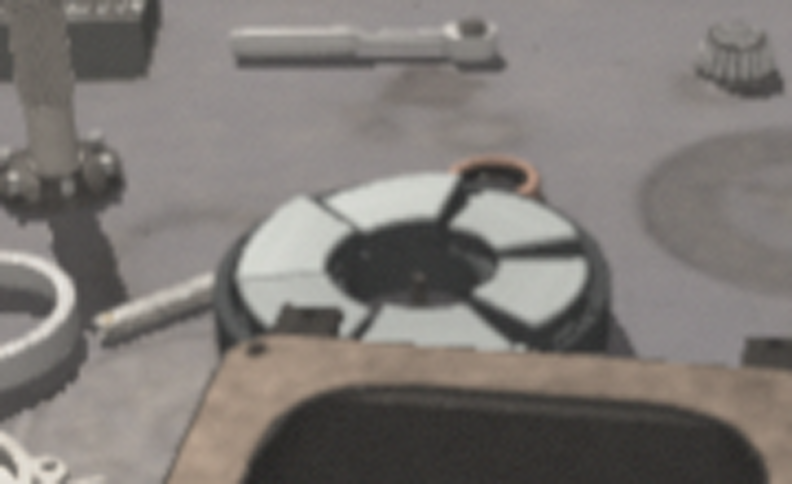

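View pics/side0.png

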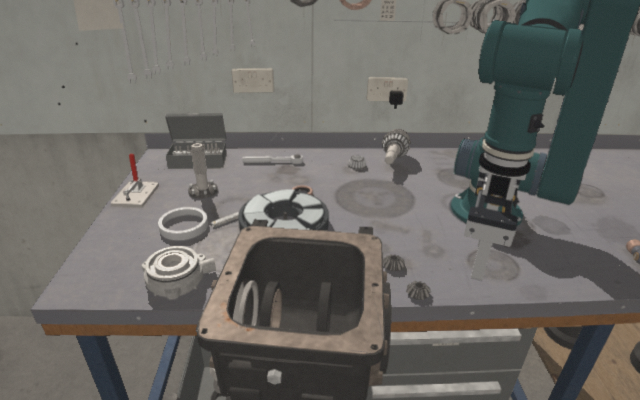

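The top view shows the bearing near (304,171), the fitting at about (267,203), the seal at (361,187) and the feeler set at (308,117). The side view shows the far pads clearly, with the near side hidden by the housing. Next I fit the bearing's pose.

```bash
cat > h.py <<'E'
import numpy as np, cv2
from scipy.spatial.transform import Rotation as R
def proj(P,s):
    P=np.atleast_2d(P); C=(P-np.array(s["origin"]))@R.from_euler("xyz",s["attitude"]).as_matrix()
    d=C[:,:2]/C[:,2:]; d=d*(1+s["k1"]*(d**2).sum(1,keepdims=True))
    K=np.array(s["mtx"]); return d@K[:2,:2].T+K[:2,2]
def unproj(px,s,z):
    K=np.array(s["mtx"]); q=(np.atleast_2d(px)-K[:2,2])/K[0,0]; d=q.copy()
    for _ in range(20): d=q/(1+s["k1"]*(d**2).sum(1,keepdims=True))
    r=np.c_[d,np.ones(len(d))]@R.from_euler("xyz",s["attitude"]).as_matrix().T
    o=np.array(s["origin"]); return o+r*((z-o[2])/r[:,2])[:,None]
def pads(p,z=0.048,tilt=None):
    x,y,th=p; out=[]
    for i in range(6):
        a=th-np.radians(30+60*i)
        f=np.radians(26); t=np.linspace(-f,f,20)
        pts=np.r_[np.c_[.108*np.cos(a+t),.108*np.sin(a+t)],np.c_[.054*np.cos(a-t),.054*np.sin(a-t)]]
        s=-( -np.sin(a)*pts[:,0]+np.cos(a)*pts[:,1])  # + clockwise
        zz=z-(0 if tilt is None else tilt[i])*s
        out.append(np.c_[pts+[x,y],zz])
    return out
def mask(p,s,z=0.048,tilt=None,sh=4):
    m=np.zeros((400,640),np.float32)
    M=np.zeros((1600,2560),np.uint8)
    for q in pads(p,z,tilt): cv2.fillPoly(M,[np.round((proj(q,s)+.5)*4).astype(np.int32)],255)
    return cv2.resize(M,(640,400),interpolation=cv2.INTER_AREA).astype(float)/255
E
python3 - <<'E'
from bench import robot,cams,ticket
from h import *
from scipy.optimize import minimize
s=cams.snapshot("top"); im=s["img"].astype(float)
c=unproj([[304,171]],s,.048)[0]; f=unproj([[266,203.5]],s,.021)[0]; print(c,f)
g=im.mean(2); roi=np.zeros_like(g,bool); roi[118:222,252:356]=True
def cost(p,z=.048,tilt=-.1*np.ones(6)):
    m=mask(p,s,z,tilt)[roi]; return -np.corrcoef(m,g[roi])[0,1]
best=None
for th0 in np.radians([-10,-5,0,5,10]):
    p0=[c[0],c[1],np.arctan2(*(f-c)[[1,0]])+th0]
    r=minimize(cost,p0,method="Nelder-Mead",options=dict(initial_simplex=np.array([p0]+[np.array(p0)+d for d in np.diag([.006,.006,.06])])))
    if best is None or r.fun<best.fun: best=r
print(best.x,best.fun,np.degrees(best.x[2]),np.hypot(*(f-c)[:2]))
p=best.x; np.save("pose.npy",p)
o=p[:2]+.152*np.array([np.cos(p[2]),np.sin(p[2])]); print("fitting",o, proj([[*o,.021]],s), "dist",np.hypot(*p[:2]))
v=cv2.resize(s["img"][110:230,240:380,::-1],None,fx=5,fy=5,interpolation=cv2.INTER_CUBIC).copy()
for q in pads(p,tilt=-.1*np.ones(6)): cv2.polylines(v,[np.round((proj(q,s)+.5-[240,110])*5).astype(np.int32)],True,(0,0,255),1)
cv2.imwrite("pics/fit.png",v)
E
```

```text
[0.59394901 0.05876365 0.048     ] [0.50717129 0.17105521 0.021     ]
[0.59858886 0.0610615  2.26781943] -0.8087258082378685 129.9364821675908 0.14191465172982087
fitting [0.50101428 0.1776085 ] [[263.75667259 205.70788597]] dist 0.6016952105338059
```

View pics/fit.png

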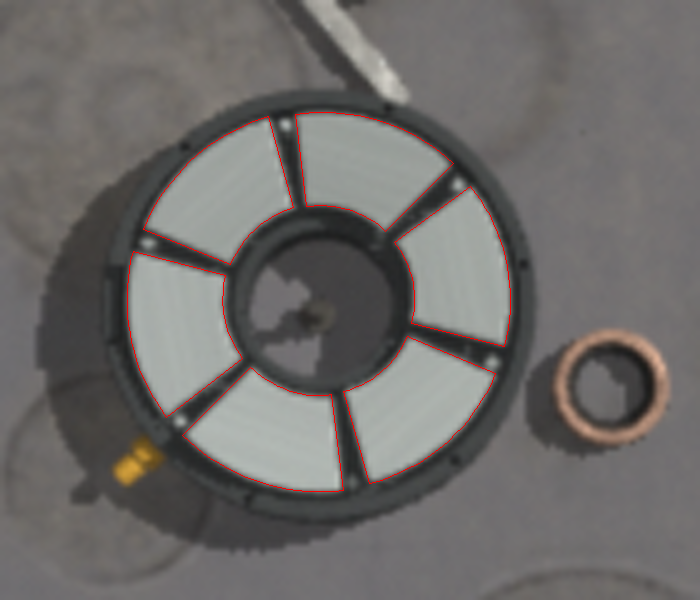

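The fit overlays all six pads well: centre (0.599, 0.061), fitting direction 130°. Pad 1 is the left-hand one. Next I compute the targets and the first move.

```bash
cat >> h.py <<'E'
def target(i,s=.028,r=.079):
    x,y,th=np.load("pose.npy"); a=th-np.radians(30+60*(i-1))
    return np.array([x+r*np.cos(a)+s*np.sin(a), y+r*np.sin(a)-s*np.cos(a)])
def delta(o,xyz):
    return R.from_euler("xyz",o["ee_rot"]).inv().apply(np.array(xyz)-o["tool_pos"])
def level(o,yaw):
    A=R.from_euler("xyz",o["ee_rot"]); B=R.from_euler("xyz",[np.pi,0,yaw]); return np.degrees((A.inv()*B).as_rotvec())
E
cat > go.py <<'E'
import sys
from bench import robot
from h import *
o=robot.get_obs(); i=int(sys.argv[1]); z=float(sys.argv[2]); s=float(sys.argv[3]) if len(sys.argv)>3 else .028
t=[*target(i,s),z]; d=delta(o,t); print("t",o["time"],"tgt",np.round(t,4),"now",np.round(o["tool_pos"],4),"tool d mm",np.round(d*1000,1),"lvl",np.round(level(o,1.122),2),"F",np.round(o["wrist_force"],1),"yaw",o["ee_rot"][2])
E
python3 go.py 1 .15
python3 -c "
from h import *
for i in range(1,7):
  for s in(0,.028): print(i,s,target(i,s).round(4))"
```

```text
t 0.95 tgt [0.6125 0.1437 0.15  ] now [0.2387 0.4956 0.2055] tool d mm [-154.8  489.5   55.5] lvl [ 0.   -0.01 -0.  ] F [0.6 0.5 0.2] yaw 1.121999322536241
1 0 [0.585  0.1389]
1 0.028 [0.6125 0.1437]
2 0 [0.6592 0.1118]
2 0.028 [0.6771 0.0903]
3 0 [0.6728 0.034 ]
3 0.028 [0.6632 0.0077]
4 0 [ 0.6122 -0.0168]
4 0.028 [ 0.5846 -0.0216]
5 0 [0.538  0.0103]
5 0.028 [0.52   0.0318]
6 0 [0.5244 0.0882]
6 0.028 [0.534  0.1145]
```

Emit:
jog_arm:
  claw: 0
  series:
    - {"x": -0.01, "y": 0.033}
    - {"x": -0.01, "y": 0.033}
    - {"x": -0.01, "y": 0.033}
    - {"x": -0.01, "y": 0.033}
    - {"x": -0.01, "y": 0.033}
    - {"x": -0.01, "y": 0.033}
    - {"x": -0.01, "y": 0.033}
    - {"x": -0.01, "y": 0.033}
    - {"x": -0.01, "y": 0.033}
    - {"x": -0.01, "y": 0.033}
    - {"x": -0.01, "y": 0.033}
    - {"x": -0.01, "y": 0.033}

```text
invalid input
```

```bash
python3 go.py 1 .15
```

```text
t 0.95 tgt [0.6125 0.1437 0.15  ] now [0.2387 0.4956 0.2055] tool d mm [-154.8  489.5   55.5] lvl [ 0.   -0.01 -0.  ] F [0.6 0.5 0.2] yaw 1.121999322536241
```

Emit:
jog_arm:
  claw: 0
  series:
    - {"x": -0.01, "y": 0.033, "z": 0, "rx": 0, "ry": 0, "rz": 0}
    - {"x": -0.01, "y": 0.033, "z": 0, "rx": 0, "ry": 0, "rz": 0}

```text
time: 1.12
tool_pos: [0.2863, 0.4517, 0.2051]
ee_rot: [-3.139, -0.001, 1.132]
wrist_force: [0.9, 0.2, -0.1]
width: 0.0841
```

Emit:
jog_arm:
  series:
    - {"x": -0.01, "y": 0.033, "z": 0, "rx": 0, "ry": 0, "rz": 0}
    - {"x": -0.01, "y": 0.033, "z": 0, "rx": 0, "ry": 0, "rz": 0}
    - {"x": -0.01, "y": 0.033, "z": 0, "rx": 0, "ry": 0, "rz": 0}
    - {"x": -0.01, "y": 0.033, "z": 0, "rx": 0, "ry": 0, "rz": 0}
    - {"x": -0.01, "y": 0.033, "z": 0, "rx": 0, "ry": 0, "rz": 0}
    - {"x": -0.01, "y": 0.033, "z": 0, "rx": 0, "ry": 0, "rz": 0}
    - {"x": -0.01, "y": 0.033, "z": 0, "rx": 0, "ry": 0, "rz": 0}
    - {"x": -0.01, "y": 0.033, "z": 0, "rx": 0, "ry": 0, "rz": 0}
    - {"x": -0.01, "y": 0.033, "z": 0, "rx": 0, "ry": 0, "rz": 0}
    - {"x": -0.01, "y": 0.033, "z": 0, "rx": 0, "ry": 0, "rz": 0}

```text
time: 1.95
tool_pos: [0.5527, 0.2108, 0.2054]
ee_rot: [-3.14, -0.005, 1.138]
wrist_force: [0.5, 0.7, -0.6]
width: 0.0173
```

```bash
python3 go.py 1 .11
```

```text
t 1.95 tgt [0.6125 0.1437 0.11  ] now [0.5527 0.2108 0.2054] tool d mm [-36.3  82.6  95.1] lvl [-0.09 -0.29  0.9 ] F [ 0.5  0.7 -0.6] yaw 1.1377638633548282
```

Emit:
jog_arm:
  series:
    - {"x": -0.009, "y": 0.02, "z": 0.02, "rx": 0, "ry": 0, "rz": 0.5}
    - {"x": -0.009, "y": 0.02, "z": 0.02, "rx": 0, "ry": 0, "rz": 0.4}
    - {"x": -0.009, "y": 0.02, "z": 0.02, "rx": 0, "ry": 0, "rz": 0}
    - {"x": -0.009, "y": 0.02, "z": 0.02, "rx": 0, "ry": 0, "rz": 0}
    - {"x": 0, "y": 0, "z": 0.0, "rx": 0, "ry": 0, "rz": 0}

```text
time: 2.37
tool_pos: [0.6188, 0.1346, 0.1239]
ee_rot: [3.136, -0.008, 1.113]
wrist_force: [-0.3, -0.6, -1.0]
width: 0.0005
```

```bash
python3 go.py 1 .055
python3 - <<'E'
from bench import robot,cams
from h import *
s=cams.snapshot("wrist"); v=s["img"][:,:,::-1].copy()
print(s["origin"],s["attitude"])
for q in pads(np.load("pose.npy"),tilt=-.1*np.ones(6)):
    cv2.polylines(v,[np.round(proj(q,s)).astype(np.int32)],True,(0,0,255),1)
cv2.imwrite("pics/w1.png",v)
E
```

```text
t 2.3667 tgt [0.6125 0.1437 0.055 ] now [0.6188 0.1346 0.1239] tool d mm [  4.9 -10.   68.9] lvl [ 0.32 -0.45 -0.54] F [-0.3 -0.6 -1. ] yaw 1.1125947267837275
[0.55639216 0.1629954  0.30156766] [ 2.89888696 -0.00782975  1.11250519]
```

View pics/w1.png

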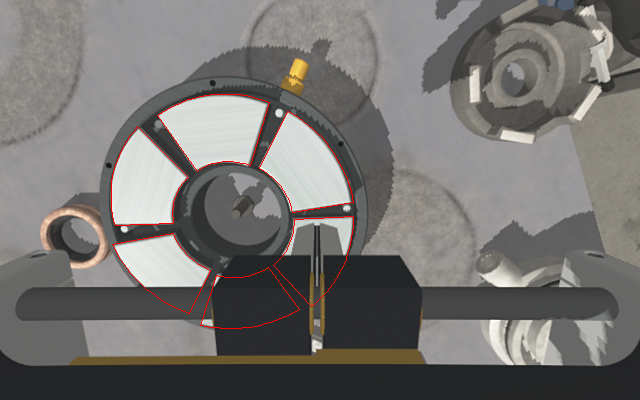

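The wrist picture shows the fitting at (297,75), pad 1 at (310,160) and the seal at (75,235). The projected pads match, so the pose is confirmed. The fingertip is still above and past the pad 1 end. I correct that and descend.

Emit:
jog_arm:
  series:
    - {"x": 0.005, "y": -0.01, "z": 0.015, "rx": 0.3, "ry": -0.4, "rz": -0.5}
    - {"x": 0, "y": 0, "z": 0.02, "rx": 0, "ry": 0, "rz": 0}
    - {"x": 0, "y": 0, "z": 0.015, "rx": 0, "ry": 0, "rz": 0}
    - {"x": 0, "y": 0, "z": 0.005, "rx": 0, "ry": 0, "rz": 0}
    - {"x": 0, "y": 0, "z": 0, "rx": 0, "ry": 0, "rz": 0}

```text
time: 2.83
tool_pos: [0.6133, 0.1503, 0.0766]
ee_rot: [3.135, -0.011, 1.124]
wrist_force: [-0.4, 0.4, -0.5]
width: 0.0006
```

```bash
python3 go.py 1 .055
```

```text
t 2.8333 tgt [0.6125 0.1437 0.055 ] now [0.6133 0.1503 0.0766] tool d mm [-6.5  2.  21.6] lvl [ 0.37 -0.63  0.13] F [-0.4  0.4 -0.5] yaw 1.124352904993177
```

Emit:
jog_arm:
  series:
    - {"x": -0.005, "y": 0.002, "z": 0.008, "rx": 0.4, "ry": -0.6, "rz": 0}
    - {"x": 0, "y": 0, "z": 0.005, "rx": 0, "ry": 0, "rz": 0}
    - {"x": 0, "y": 0, "z": 0.002, "rx": 0, "ry": 0, "rz": 0}
    - {"x": 0, "y": 0, "z": 0, "rx": 0, "ry": 0, "rz": 0}

```text
time: 3.17
tool_pos: [0.6147, 0.1467, 0.0657]
ee_rot: [3.137, -0.004, 1.127]
wrist_force: [0.4, -0.5, 0.2]
width: 0.0004
```

```bash
python3 go.py 1 .055
```

```text
t 3.1667 tgt [0.6125 0.1437 0.055 ] now [0.6147 0.1467 0.0657] tool d mm [-3.7 -0.7 10.7] lvl [ 0.28 -0.23  0.27] F [ 0.4 -0.5  0.2] yaw 1.1267283332409945
```

Emit:
jog_arm:
  series:
    - {"x": -0.003, "y": 0, "z": 0.004, "rx": 0, "ry": 0, "rz": 0}
    - {"x": -0.001, "y": 0, "z": 0.004, "rx": 0, "ry": 0, "rz": 0}
    - {"x": 0, "y": 0, "z": 0.003, "rx": 0, "ry": 0, "rz": 0}
    - {"x": 0, "y": 0, "z": 0, "rx": 0, "ry": 0, "rz": 0}

```text
time: 3.5
tool_pos: [0.614, 0.1427, 0.0555]
ee_rot: [3.134, -0.006, 1.126]
wrist_force: [-0.4, 0.6, -1.2]
width: 0.0003
```

```bash
python3 go.py 1 .044
```

```text
t 3.5 tgt [0.6125 0.1437 0.044 ] now [0.614  0.1427 0.0555] tool d mm [ 0.2 -1.8 11.5] lvl [ 0.42 -0.34  0.24] F [-0.4  0.6 -1.2] yaw 1.1262351098686985
```

Emit:
jog_arm:
  series:
    - {"x": 0, "y": -0.001, "z": 0.003, "rx": 0, "ry": 0, "rz": 0}
    - {"x": 0, "y": 0, "z": 0.003, "rx": 0, "ry": 0, "rz": 0}
    - {"x": 0, "y": 0, "z": 0.002, "rx": 0, "ry": 0, "rz": 0}

```text
time: 3.75
tool_pos: [0.615, 0.1433, 0.0487]
ee_rot: [3.13, -0.009, 1.126]
wrist_force: [1.0, 0.3, 2.5]
width: 0.0006
```

```bash
python3 go.py 1 .044
```

```text
t 3.75 tgt [0.6125 0.1437 0.044 ] now [0.615  0.1433 0.0487] tool d mm [-0.8 -2.4  4.7] lvl [ 0.66 -0.51  0.22] F [1.  0.3 2.5] yaw 1.1258630708201778
```

Contact at about 2 N, and the pad is rocking. I continue gently.

Emit:
jog_arm:
  series:
    - {"x": 0, "y": -0.001, "z": 0.002, "rx": 0, "ry": 0, "rz": 0}
    - {"x": 0, "y": 0, "z": 0.002, "rx": 0, "ry": 0, "rz": 0}

```text
time: 3.92
tool_pos: [0.6163, 0.1436, 0.0466]
ee_rot: [3.125, -0.011, 1.126]
wrist_force: [0.8, 0.6, 4.3]
width: 0.0005
```

```bash
python3 go.py 1 .044
```

```text
t 3.9167 tgt [0.6125 0.1437 0.044 ] now [0.6163 0.1436 0.0466] tool d mm [-1.5 -3.5  2.5] lvl [ 0.96 -0.64  0.21] F [0.8 0.6 4.3] yaw 1.12576034592457
```

Emit:
jog_arm:
  series:
    - {"x": -0.001, "y": -0.003, "z": 0.002, "rx": 0.9, "ry": -0.6, "rz": 0}
    - {"x": 0, "y": 0, "z": 0.002, "rx": 0, "ry": 0, "rz": 0}

```text
time: 4.08
tool_pos: [0.6166, 0.1438, 0.0453]
ee_rot: [3.133, -0.004, 1.125]
wrist_force: [-0.3, 0.1, 2.4]
width: 0.0004
```

```bash
python3 go.py 1 .044
```

```text
t 4.0833 tgt [0.6125 0.1437 0.044 ] now [0.6166 0.1438 0.0453] tool d mm [-1.8 -3.6  1.3] lvl [ 0.47 -0.23  0.19] F [-0.3  0.1  2.4] yaw 1.125311744636257
```

Emit:
jog_arm:
  series:
    - {"x": -0.001, "y": -0.004, "z": 0.002, "rx": 0.4, "ry": -0.2, "rz": 0}
    - {"x": 0, "y": 0, "z": 0.002, "rx": 0, "ry": 0, "rz": 0}

```text
time: 4.25
tool_pos: [0.6161, 0.1441, 0.0449]
ee_rot: [3.133, -0.003, 1.125]
wrist_force: [-5.1, 0.3, 12.8]
width: 0.0004
```

```bash
python3 go.py 1 .044
```

```text
t 4.25 tgt [0.6125 0.1437 0.044 ] now [0.6161 0.1441 0.0449] tool d mm [-1.9 -3.   0.9] lvl [ 0.51 -0.2   0.17] F [-5.1  0.3 12.8] yaw 1.124955685523277
```

The force jumped to 13 N at z = 44.9 mm, so pad 1 is on its stop. I lift off and go to pad 2.

Emit:
jog_arm:
  series:
    - {"x": 0, "y": 0, "z": -0.008, "rx": 0, "ry": 0, "rz": 0}
    - {"x": 0, "y": 0, "z": -0.01, "rx": 0, "ry": 0, "rz": 0}
    - {"x": -0.01, "y": 0.025, "z": -0.005, "rx": 0, "ry": 0, "rz": 0}
    - {"x": -0.009, "y": 0.025, "z": 0, "rx": 0, "ry": 0, "rz": 0}
    - {"x": 0, "y": 0.02, "z": 0, "rx": 0, "ry": 0, "rz": 0}
    - {"x": 0, "y": 0, "z": 0, "rx": 0, "ry": 0, "rz": 0}

```text
time: 4.75
tool_pos: [0.6658, 0.0976, 0.0663]
ee_rot: [-3.136, 0.003, 1.129]
wrist_force: [-0.4, -0.3, 0.3]
width: 0.0005
```

```bash
python3 go.py 2 .055;  python3 - <<'E'
from bench import robot,cams
from h import *
s=cams.snapshot("wrist"); v=s["img"][:,:,::-1].copy()
cv2.imwrite("pics/w2.png",v)
E
```

```text
t 4.75 tgt [0.6771 0.0903 0.055 ] now [0.6658 0.0976 0.0663] tool d mm [-1.7 13.4 11.3] lvl [-0.31  0.16  0.41] F [-0.4 -0.3  0.3] yaw 1.1291995056267554
```

View pics/w2.png

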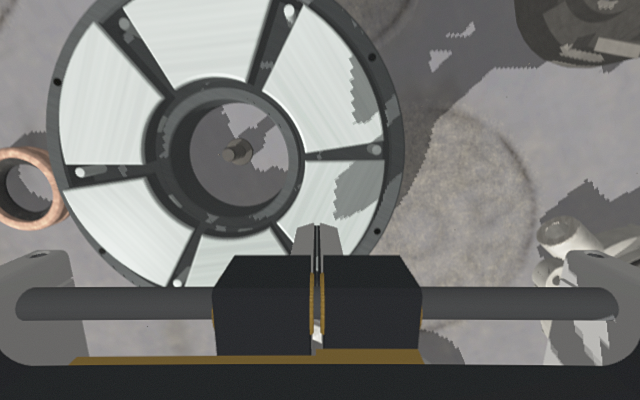

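The picture shows the fingertip at (318,235), over pad 2 towards its clockwise end, with pad 1 at (335,95). I move on and press.

Emit:
jog_arm:
  series:
    - {"x": -0.002, "y": 0.011, "z": 0.004, "rx": -0.3, "ry": 0.2, "rz": 0.4}
    - {"x": 0, "y": 0, "z": 0.004, "rx": 0, "ry": 0, "rz": 0}
    - {"x": 0, "y": 0, "z": 0.002, "rx": 0, "ry": 0, "rz": 0}
    - {"x": 0, "y": 0, "z": 0, "rx": 0, "ry": 0, "rz": 0}

```text
time: 5.13
tool_pos: [0.6702, 0.0934, 0.0531]
ee_rot: [-3.133, 0.002, 1.124]
wrist_force: [0.6, 0.3, 0.5]
width: 0.0004
```

```bash
python3 go.py 2 .044
```

```text
t 5.1333 tgt [0.6771 0.0903 0.044 ] now [0.6702 0.0934 0.0531] tool d mm [0.2 7.7 9. ] lvl [-0.49  0.09  0.09] F [0.6 0.3 0.5] yaw 1.1236324421843724
```

Emit:
jog_arm:
  series:
    - {"x": 0, "y": 0.008, "z": 0.001, "rx": -0.5, "ry": 0.1, "rz": 0}
    - {"x": 0, "y": 0.002, "z": 0.002, "rx": 0, "ry": 0, "rz": 0}
    - {"x": 0, "y": 0, "z": 0.002, "rx": 0, "ry": 0, "rz": 0}

```text
time: 5.38
tool_pos: [0.6788, 0.0892, 0.0483]
ee_rot: [3.14, 0.001, 1.125]
wrist_force: [-0.1, -2.8, 4.1]
width: 0.0005
```

```bash
python3 go.py 2 .044
```

```text
t 5.3833 tgt [0.6771 0.0903 0.044 ] now [0.6788 0.0892 0.0483] tool d mm [ 0.3 -2.   4.3] lvl [0.07 0.08 0.2 ] F [-0.1 -2.8  4.1] yaw 1.1254596191238757
```

Emit:
jog_arm:
  series:
    - {"x": 0, "y": -0.002, "z": 0.002, "rx": 0, "ry": 0, "rz": 0}
    - {"x": 0, "y": -0.001, "z": 0.002, "rx": 0, "ry": 0, "rz": 0}

```text
time: 5.55
tool_pos: [0.6793, 0.0887, 0.0474]
ee_rot: [3.131, 0.001, 1.125]
wrist_force: [0.6, -2.3, 4.4]
width: 0.0001
```

```bash
python3 go.py 2 .044
```

```text
t 5.55 tgt [0.6771 0.0903 0.044 ] now [0.6793 0.0887 0.0474] tool d mm [ 0.5 -2.6  3.4] lvl [0.59 0.03 0.16] F [ 0.6 -2.3  4.4] yaw 1.1247858963532014
```

Emit:
jog_arm:
  series:
    - {"x": 0, "y": -0.003, "z": 0.002, "rx": 0.6, "ry": 0, "rz": 0}
    - {"x": 0, "y": -0.002, "z": 0.002, "rx": 0, "ry": 0, "rz": 0}

```text
time: 5.72
tool_pos: [0.6786, 0.0893, 0.0472]
ee_rot: [3.132, -0.002, 1.124]
wrist_force: [1.7, -3.4, 5.5]
width: 0.0008
```

```bash
python3 go.py 2 .044
```

```text
t 5.7167 tgt [0.6771 0.0903 0.044 ] now [0.6786 0.0893 0.0472] tool d mm [ 0.3 -1.8  3.1] lvl [ 0.58 -0.11  0.11] F [ 1.7 -3.4  5.5] yaw 1.1239508145980939
```

Emit:
jog_arm:
  series:
    - {"x": 0, "y": -0.002, "z": 0.003, "rx": 0.5, "ry": 0, "rz": 0}
    - {"x": 0, "y": -0.001, "z": 0.003, "rx": 0, "ry": 0, "rz": 0}

```text
time: 5.88
tool_pos: [0.6793, 0.0885, 0.0455]
ee_rot: [3.131, -0.003, 1.123]
wrist_force: [-0.3, -3.2, 5.4]
width: 0.0005
```

```bash
python3 go.py 2 .044
```

```text
t 5.8833 tgt [0.6771 0.0903 0.044 ] now [0.6793 0.0885 0.0455] tool d mm [ 0.7 -2.7  1.5] lvl [ 0.63 -0.19  0.06] F [-0.3 -3.2  5.4] yaw 1.123034856487897
```

Emit:
jog_arm:
  series:
    - {"x": 0, "y": -0.003, "z": 0.002, "rx": 0.6, "ry": -0.2, "rz": 0}
    - {"x": 0, "y": -0.001, "z": 0.003, "rx": 0, "ry": 0, "rz": 0}

```text
time: 6.05
tool_pos: [0.679, 0.0888, 0.0452]
ee_rot: [3.132, -0.002, 1.122]
wrist_force: [-2.8, -1.5, 14.6]
width: 0.0002
```

```bash
python3 go.py 2 .044
```

```text
t 6.05 tgt [0.6771 0.0903 0.044 ] now [0.679  0.0888 0.0452] tool d mm [ 0.6 -2.3  1.2] lvl [ 0.54 -0.13 -0.01] F [-2.8 -1.5 14.6] yaw 1.121919110709162
```

Pad 2 is on its stop (14.6 N). Pad 3 is next, at (0.663, 0.008).

Emit:
jog_arm:
  series:
    - {"x": 0, "y": 0, "z": -0.008, "rx": 0, "ry": 0, "rz": 0}
    - {"x": 0, "y": 0, "z": -0.01, "rx": 0, "ry": 0, "rz": 0}
    - {"x": -0.026, "y": 0.007, "z": -0.004, "rx": 0, "ry": 0, "rz": 0}
    - {"x": -0.026, "y": 0.007, "z": 0, "rx": 0, "ry": 0, "rz": 0}
    - {"x": -0.025, "y": 0.006, "z": 0, "rx": 0, "ry": 0, "rz": 0}
    - {"x": 0, "y": 0, "z": 0, "rx": 0, "ry": 0, "rz": 0}

```text
time: 6.55
tool_pos: [0.6601, 0.0149, 0.0675]
ee_rot: [-3.141, -0.007, 1.129]
wrist_force: [0.3, 0.7, -0.7]
width: 0.0005
```

```bash
python3 go.py 3 .055
```

```text
t 6.55 tgt [0.6632 0.0077 0.055 ] now [0.6601 0.0149 0.0675] tool d mm [-5.3  5.9 12.4] lvl [-0.04 -0.38  0.38] F [ 0.3  0.7 -0.7] yaw 1.128714799922024
```

Emit:
jog_arm:
  series:
    - {"x": -0.004, "y": 0.005, "z": 0.005, "rx": 0, "ry": -0.4, "rz": 0.4}
    - {"x": 0, "y": 0, "z": 0.005, "rx": 0, "ry": 0, "rz": 0}
    - {"x": 0, "y": 0, "z": 0.003, "rx": 0, "ry": 0, "rz": 0}
    - {"x": 0, "y": 0, "z": 0, "rx": 0, "ry": 0, "rz": 0}

```text
time: 6.88
tool_pos: [0.6623, 0.0113, 0.0525]
ee_rot: [-3.137, -0.002, 1.121]
wrist_force: [-0.4, 0.7, -0.4]
width: 0.0007
```

```bash
python3 go.py 3 .044
```

```text
t 6.8833 tgt [0.6632 0.0077 0.044 ] now [0.6623 0.0113 0.0525] tool d mm [-2.9  2.4  8.5] lvl [-0.28 -0.09 -0.06] F [-0.4  0.7 -0.4] yaw 1.1209277872522594
```

Emit:
jog_arm:
  series:
    - {"x": -0.004, "y": 0.001, "z": 0.002, "rx": -0.2, "ry": 0, "rz": 0}
    - {"x": 0, "y": 0, "z": 0.003, "rx": 0, "ry": 0, "rz": 0}
    - {"x": 0, "y": 0, "z": 0.003, "rx": 0, "ry": 0, "rz": 0}

```text
time: 7.13
tool_pos: [0.6612, 0.0071, 0.0456]
ee_rot: [-3.141, 0.003, 1.124]
wrist_force: [-3.9, -3.7, 5.4]
width: 0.0004
```

```bash
python3 go.py 3 .044
```

```text
t 7.1333 tgt [0.6632 0.0077 0.044 ] now [0.6612 0.0071 0.0456] tool d mm [1.3 1.5 1.6] lvl [-0.02  0.18  0.12] F [-3.9 -3.7  5.4] yaw 1.1240472334814047
```

Emit:
jog_arm:
  series:
    - {"x": 0.001, "y": 0.001, "z": 0.002, "rx": 0, "ry": 0, "rz": 0}
    - {"x": 0, "y": 0, "z": 0.002, "rx": 0, "ry": 0, "rz": 0}

```text
time: 7.3
tool_pos: [0.6611, 0.0066, 0.0449]
ee_rot: [-3.14, 0.007, 1.125]
wrist_force: [-2.9, 0.5, 9.5]
width: 0.0002
```

```bash
python3 go.py 3 .044
```

```text
t 7.3 tgt [0.6632 0.0077 0.044 ] now [0.6611 0.0066 0.0449] tool d mm [1.8 1.5 0.9] lvl [-0.09  0.4   0.15] F [-2.9  0.5  9.5] yaw 1.1245745397235511
```

Emit:
jog_arm:
  series:
    - {"x": 0.001, "y": 0.001, "z": 0.002, "rx": 0, "ry": 0.4, "rz": 0}
    - {"x": 0, "y": 0, "z": 0.003, "rx": 0, "ry": 0, "rz": 0}

```text
time: 7.47
tool_pos: [0.6611, 0.0066, 0.0448]
ee_rot: [-3.14, 0.003, 1.126]
wrist_force: [-4.1, -0.3, 13.4]
width: 0.0001
```

```bash
python3 go.py 3 .044
```

```text
t 7.4667 tgt [0.6632 0.0077 0.044 ] now [0.6611 0.0066 0.0448] tool d mm [1.8 1.4 0.8] lvl [-0.12  0.17  0.2 ] F [-4.1 -0.3 13.4] yaw 1.125539804657828
```

Pad 3 is on its stop. On to pad 4.

Emit:
jog_arm:
  series:
    - {"x": 0, "y": 0, "z": -0.008, "rx": 0, "ry": 0, "rz": 0}
    - {"x": 0, "y": 0, "z": -0.01, "rx": 0, "ry": 0, "rz": 0}
    - {"x": -0.02, "y": -0.02, "z": -0.004, "rx": 0, "ry": 0, "rz": 0}
    - {"x": -0.02, "y": -0.019, "z": 0, "rx": 0, "ry": 0, "rz": 0}
    - {"x": -0.018, "y": -0.018, "z": 0, "rx": 0, "ry": 0, "rz": 0}
    - {"x": 0, "y": 0, "z": 0, "rx": 0, "ry": 0, "rz": 0}

```text
time: 7.97
tool_pos: [0.584, -0.0194, 0.0692]
ee_rot: [-3.141, 0.001, 1.13]
wrist_force: [1.0, -0.6, 0.7]
width: 0.0001
```

```bash
python3 go.py 4 .055
```

```text
t 7.9667 tgt [ 0.5846 -0.0216  0.055 ] now [ 0.584  -0.0194  0.0692] tool d mm [-1.6  1.5 14.2] lvl [-0.01  0.08  0.47] F [ 1.  -0.6  0.7] yaw 1.1302479963719338
```

Emit:
jog_arm:
  series:
    - {"x": -0.001, "y": 0.001, "z": 0.006, "rx": 0, "ry": 0, "rz": 0.4}
    - {"x": 0, "y": 0, "z": 0.006, "rx": 0, "ry": 0, "rz": 0}
    - {"x": 0, "y": 0, "z": 0.003, "rx": 0, "ry": 0, "rz": 0}
    - {"x": 0, "y": 0, "z": 0, "rx": 0, "ry": 0, "rz": 0}

```text
time: 8.3
tool_pos: [0.5869, -0.0201, 0.0545]
ee_rot: [3.138, -0.001, 1.123]
wrist_force: [-0.3, -0.1, 0.0]
width: 0.0006
```

```bash
python3 go.py 4 .044
```

```text
t 8.3 tgt [ 0.5846 -0.0216  0.044 ] now [ 0.5869 -0.0201  0.0545] tool d mm [-2.4 -1.4 10.5] lvl [ 0.23 -0.06  0.05] F [-0.3 -0.1  0. ] yaw 1.122864858188125
```

Emit:
jog_arm:
  series:
    - {"x": -0.002, "y": -0.002, "z": 0.003, "rx": 0.2, "ry": 0, "rz": 0}
    - {"x": 0, "y": -0.001, "z": 0.003, "rx": 0, "ry": 0, "rz": 0}
    - {"x": 0, "y": 0, "z": 0.003, "rx": 0, "ry": 0, "rz": 0}

```text
time: 8.55
tool_pos: [0.5833, -0.0207, 0.0459]
ee_rot: [-3.139, 0.002, 1.124]
wrist_force: [-8.7, -1.2, 10.2]
width: 0.0004
```

```bash
python3 go.py 4 .044
```

```text
t 8.55 tgt [ 0.5846 -0.0216  0.044 ] now [ 0.5833 -0.0207  0.0459] tool d mm [-0.3  1.6  1.9] lvl [-0.15  0.1   0.13] F [-8.7 -1.2 10.2] yaw 1.1242328790808302
```

Emit:
jog_arm:
  series:
    - {"x": 0, "y": 0, "z": 0.002, "rx": 0, "ry": 0, "rz": 0}
    - {"x": 0, "y": 0, "z": 0.002, "rx": 0, "ry": 0, "rz": 0}

```text
time: 8.72
tool_pos: [0.5828, -0.0208, 0.0451]
ee_rot: [-3.138, 0.003, 1.125]
wrist_force: [-4.3, 0.0, 12.6]
width: 0.0003
```

```bash
python3 go.py 4 .044
```

```text
t 8.7167 tgt [ 0.5846 -0.0216  0.044 ] now [ 0.5828 -0.0208  0.0451] tool d mm [0.1 2.1 1.1] lvl [-0.23  0.19  0.14] F [-4.3  0.  12.6] yaw 1.1245155533289017
```

Emit:
jog_arm:
  series:
    - {"x": 0, "y": 0.001, "z": 0.003, "rx": 0, "ry": 0, "rz": 0}
    - {"x": 0, "y": 0, "z": 0.002, "rx": 0, "ry": 0, "rz": 0}

```text
time: 8.88
tool_pos: [0.5827, -0.0208, 0.0453]
ee_rot: [-3.136, 0.004, 1.125]
wrist_force: [-3.2, -0.2, 6.9]
width: 0.0007
```

```bash
python3 go.py 4 .044
```

```text
t 8.8833 tgt [ 0.5846 -0.0216  0.044 ] now [ 0.5827 -0.0208  0.0453] tool d mm [0.1 2.1 1.3] lvl [-0.35  0.24  0.18] F [-3.2 -0.2  6.9] yaw 1.1251234574157374
```

Pad 4 no longer yields at z = 45 mm, so it is down. On to pad 5.

Emit:
jog_arm:
  series:
    - {"x": 0, "y": 0, "z": -0.008, "rx": 0, "ry": 0, "rz": 0}
    - {"x": 0, "y": 0, "z": -0.01, "rx": 0, "ry": 0, "rz": 0}
    - {"x": 0.007, "y": -0.026, "z": -0.004, "rx": 0, "ry": 0, "rz": 0}
    - {"x": 0.007, "y": -0.026, "z": 0, "rx": 0, "ry": 0, "rz": 0}
    - {"x": 0.007, "y": -0.024, "z": 0, "rx": 0, "ry": 0, "rz": 0}
    - {"x": 0, "y": 0, "z": 0, "rx": 0, "ry": 0, "rz": 0}

```text
time: 9.38
tool_pos: [0.525, 0.0321, 0.0708]
ee_rot: [-3.14, 0.001, 1.123]
wrist_force: [0.4, 0.0, -0.5]
width: 0.0004
```

```bash
python3 go.py 5 .055
```

```text
t 9.3833 tgt [0.52   0.0318 0.055 ] now [0.525  0.0321 0.0708] tool d mm [-2.4 -4.4 15.8] lvl [-0.1   0.08  0.04] F [ 0.4  0.  -0.5] yaw 1.1226374359769034
```

Emit:
jog_arm:
  series:
    - {"x": -0.002, "y": -0.003, "z": 0.007, "rx": 0, "ry": 0, "rz": 0}
    - {"x": 0, "y": 0, "z": 0.006, "rx": 0, "ry": 0, "rz": 0}
    - {"x": 0, "y": 0, "z": 0.003, "rx": 0, "ry": 0, "rz": 0}
    - {"x": 0, "y": 0, "z": 0, "rx": 0, "ry": 0, "rz": 0}

```text
time: 9.72
tool_pos: [0.5233, 0.0311, 0.0545]
ee_rot: [3.139, 0.0, 1.124]
wrist_force: [-0.4, 0.5, 0.0]
width: 0.0005
```

```bash
python3 go.py 5 .044
```

```text
t 9.7167 tgt [0.52   0.0318 0.044 ] now [0.5233 0.0311 0.0545] tool d mm [-0.7 -3.3 10.5] lvl [0.14 0.03 0.1 ] F [-0.4  0.5  0. ] yaw 1.1237399201805236
```

Emit:
jog_arm:
  series:
    - {"x": -0.001, "y": -0.003, "z": 0.003, "rx": 0, "ry": 0, "rz": 0}
    - {"x": 0, "y": -0.001, "z": 0.003, "rx": 0, "ry": 0, "rz": 0}
    - {"x": 0, "y": 0, "z": 0.003, "rx": 0, "ry": 0, "rz": 0}

```text
time: 9.97
tool_pos: [0.5193, 0.0328, 0.0457]
ee_rot: [-3.139, -0.003, 1.122]
wrist_force: [-6.7, 4.4, 9.2]
width: 0.0004
```

```bash
python3 go.py 5 .044
```

```text
t 9.9667 tgt [0.52   0.0318 0.044 ] now [0.5193 0.0328 0.0457] tool d mm [-0.5  1.1  1.7] lvl [-0.12 -0.15 -0.03] F [-6.7  4.4  9.2] yaw 1.1215252123835533
```

Emit:
jog_arm:
  series:
    - {"x": 0, "y": 0.001, "z": 0.002, "rx": 0, "ry": 0, "rz": 0}
    - {"x": 0, "y": 0, "z": 0.003, "rx": 0, "ry": 0, "rz": 0}

```text
time: 10.13
tool_pos: [0.5191, 0.0333, 0.0449]
ee_rot: [-3.136, -0.003, 1.121]
wrist_force: [-7.8, 0.5, 21.1]
width: 0.0005
```

```bash
python3 go.py 5 .044
```

```text
t 10.1333 tgt [0.52   0.0318 0.044 ] now [0.5191 0.0333 0.0449] tool d mm [-0.9  1.5  0.9] lvl [-0.34 -0.18 -0.03] F [-7.8  0.5 21.1] yaw 1.1214212453668857
```

Pad 5 is on its stop (21 N). On to pad 6.

Emit:
jog_arm:
  series:
    - {"x": 0, "y": 0, "z": -0.008, "rx": 0, "ry": 0, "rz": 0}
    - {"x": 0, "y": 0, "z": -0.01, "rx": 0, "ry": 0, "rz": 0}
    - {"x": 0.027, "y": -0.007, "z": -0.004, "rx": 0, "ry": 0, "rz": 0}
    - {"x": 0.027, "y": -0.007, "z": 0, "rx": 0, "ry": 0, "rz": 0}
    - {"x": 0.024, "y": -0.006, "z": 0, "rx": 0, "ry": 0, "rz": 0}
    - {"x": 0, "y": 0, "z": 0, "rx": 0, "ry": 0, "rz": 0}

```text
time: 10.63
tool_pos: [0.5384, 0.1114, 0.071]
ee_rot: [-3.141, -0.004, 1.114]
wrist_force: [0.0, 0.3, 0.1]
width: 0.0002
```

```bash
python3 go.py 6 .055
```

```text
t 10.6333 tgt [0.534  0.1145 0.055 ] now [0.5384 0.1114 0.071 ] tool d mm [ 0.8 -5.3 16. ] lvl [-0.03 -0.22 -0.44] F [0.  0.3 0.1] yaw 1.114296284176956
```

Emit:
jog_arm:
  series:
    - {"x": 0.001, "y": -0.005, "z": 0.007, "rx": 0, "ry": -0.2, "rz": -0.4}
    - {"x": 0, "y": 0, "z": 0.006, "rx": 0, "ry": 0, "rz": 0}
    - {"x": 0, "y": 0, "z": 0.003, "rx": 0, "ry": 0, "rz": 0}
    - {"x": 0, "y": 0, "z": 0, "rx": 0, "ry": 0, "rz": 0}

```text
time: 10.97
tool_pos: [0.5338, 0.1134, 0.053]
ee_rot: [-3.141, 0.002, 1.123]
wrist_force: [0.2, 0.1, 0.4]
width: 0.0005
```

```bash
python3 go.py 6 .044
```

```text
t 10.9667 tgt [0.534  0.1145 0.044 ] now [0.5338 0.1134 0.053 ] tool d mm [ 1.1 -0.3  9. ] lvl [-0.01  0.12  0.05] F [0.2 0.1 0.4] yaw 1.1228243137941742
```

Emit:
jog_arm:
  series:
    - {"x": 0.001, "y": 0, "z": 0.003, "rx": 0, "ry": 0, "rz": 0}
    - {"x": 0, "y": 0, "z": 0.003, "rx": 0, "ry": 0, "rz": 0}
    - {"x": 0, "y": 0, "z": 0.002, "rx": 0, "ry": 0, "rz": 0}

```text
time: 11.22
tool_pos: [0.5354, 0.1154, 0.0463]
ee_rot: [-3.142, -0.005, 1.12]
wrist_force: [-1.6, 3.9, 3.7]
width: 0.0004
```

```bash
python3 go.py 6 .044
```

```text
t 11.2167 tgt [0.534  0.1145 0.044 ] now [0.5354 0.1154 0.0463] tool d mm [-1.5 -0.9  2.3] lvl [-0.   -0.29 -0.12] F [-1.6  3.9  3.7] yaw 1.1199528719145275
```

Emit:
jog_arm:
  series:
    - {"x": -0.001, "y": 0, "z": 0.002, "rx": 0, "ry": 0, "rz": 0}
    - {"x": 0, "y": 0, "z": 0.003, "rx": 0, "ry": 0, "rz": 0}

```text
time: 11.38
tool_pos: [0.5359, 0.1161, 0.0445]
ee_rot: [3.141, -0.01, 1.12]
wrist_force: [-8.0, 0.3, 21.2]
width: 0.0
```

```bash
python3 go.py 6 .044
```

```text
t 11.3833 tgt [0.534  0.1145 0.044 ] now [0.5359 0.1161 0.0445] tool d mm [-2.3 -1.   0.4] lvl [ 0.04 -0.57 -0.13] F [-8.   0.3 21.2] yaw 1.1196993247612432
```

Pad 6 is down (21 N). I retreat upward and inspect.

Emit:
jog_arm:
  series:
    - {"x": 0, "y": 0, "z": -0.01, "rx": 0, "ry": 0, "rz": 0}
    - {"x": 0, "y": 0, "z": -0.02, "rx": 0, "ry": 0, "rz": 0}
    - {"x": 0, "y": 0, "z": -0.03, "rx": 0, "ry": 0, "rz": 0}
    - {"x": 0, "y": -0.02, "z": -0.03, "rx": 0, "ry": 0, "rz": 0}
    - {"x": 0, "y": -0.02, "z": -0.03, "rx": 0, "ry": 0, "rz": 0}
    - {"x": 0, "y": -0.02, "z": 0, "rx": 0, "ry": 0, "rz": 0}
    - {"x": 0, "y": 0, "z": 0, "rx": 0, "ry": 0, "rz": 0}

```text
time: 11.97
tool_pos: [0.4784, 0.1346, 0.1668]
ee_rot: [-3.141, 0.005, 1.113]
wrist_force: [-0.3, -0.2, -0.3]
width: 0.0007
```

```bash
cat > fit.py <<'E'
import sys
from bench import robot,cams
from h import *
from scipy.optimize import minimize
o=robot.get_obs(); print(o["time"],o["tool_pos"],o["wrist_force"])
p=np.load("pose.npy")
for n in sys.argv[2:]:
    s=cams.snapshot(n); v=s["img"][:,:,::-1].copy(); cv2.imwrite(f"pics/{n}{sys.argv[1]}.png",v)
    g=s["img"].astype(float).mean(2); print(n)
    for i in range(6):
        c=[]
        for t in (-.12,.0,.12):
            q=pads(p,tilt=np.full(6,t))[i]; px=proj(q,s)
            if px.min()<3 or px[:,0].max()>637 or px[:,1].max()>397: c.append(0);continue
            M=np.zeros((400,640),np.uint8);cv2.fillPoly(M,[np.round(px).astype(np.int32)],1)
            D=cv2.dilate(M,np.ones((9,9)))>0
            best=-9
            for dx in np.arange(-2,2.1,.5):
              for dy in np.arange(-2,2.1,.5):
                Q=np.zeros((1600,2560),np.uint8);cv2.fillPoly(Q,[np.round((px+[dx,dy]+.5)*4).astype(np.int32)],255)
                m=cv2.resize(Q,(640,400),interpolation=cv2.INTER_AREA)
                best=max(best,np.corrcoef(m[D],g[D])[0,1])
            c.append(best)
        print(i+1,np.round(c,4))
    u=cv2.resize(v,None,fx=1.25,fy=1.25)
E
python3 fit.py 9 wrist top
```

```text
11.9667 [0.47843013 0.13461926 0.16679368] [-0.32958406 -0.17206724 -0.31403414]
wrist
1 [0.0379 0.0416 0.0612]
2 [0.151  0.1492 0.147 ]
3 [0.0327 0.037  0.0286]
4 [-0.0004  0.034   0.0713]
5 [-0.1574 -0.1166 -0.0745]
6 [0.2963 0.3299 0.3614]
top
1 [0.5428 0.5467 0.5574]
2 [0.8676 0.8835 0.8909]
3 [0.8397 0.8456 0.8436]
4 [0.8608 0.8455 0.8407]
5 [0.85   0.8456 0.8421]
6 [0.7056 0.7145 0.7181]
```

View pics/wrist9.png

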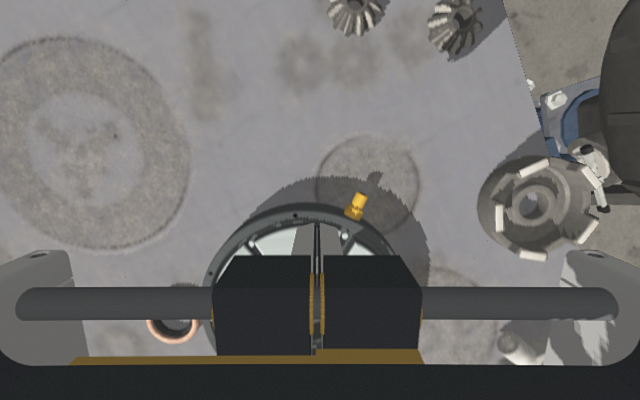

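The view shows mostly bench, with the bearing hidden behind the gripper body (fitting at (357,205)). I move the tool outward so the wrist camera sees the pads.

Emit:
jog_arm:
  series:
    - {"x": 0, "y": 0.03, "z": 0, "rx": 0, "ry": 0, "rz": 0}
    - {"x": 0, "y": 0.035, "z": 0, "rx": 0, "ry": 0, "rz": 0}
    - {"x": 0, "y": 0.035, "z": 0, "rx": 0, "ry": 0, "rz": 0}
    - {"x": 0, "y": 0.035, "z": 0, "rx": 0, "ry": 0, "rz": 0}
    - {"x": 0, "y": 0.03, "z": 0, "rx": 0, "ry": 0, "rz": 0}
    - {"x": 0, "y": 0.02, "z": 0, "rx": 0, "ry": 0, "rz": 0}
    - {"x": 0, "y": 0, "z": 0, "rx": 0, "ry": 0, "rz": 0}

```text
time: 12.65
tool_pos: [0.6533, 0.0406, 0.1534]
ee_rot: [-3.135, 0.018, 1.11]
wrist_force: [-0.7, 0.2, -0.3]
width: 0.0002
```

```bash
python3 fit.py 10 wrist
```

```text
12.65 [0.65333594 0.04063677 0.15344407] [-0.72297158  0.24522694 -0.34991306]
wrist
1 [0.8215 0.8628 0.8762]
2 [0.8109 0.8286 0.8224]
3 [0.5549 0.5871 0.5951]
4 [0.7862 0.8542 0.8979]
5 [0.8412 0.8909 0.9427]
6 [0.8309 0.8878 0.9361]
```

View pics/wrist10.png

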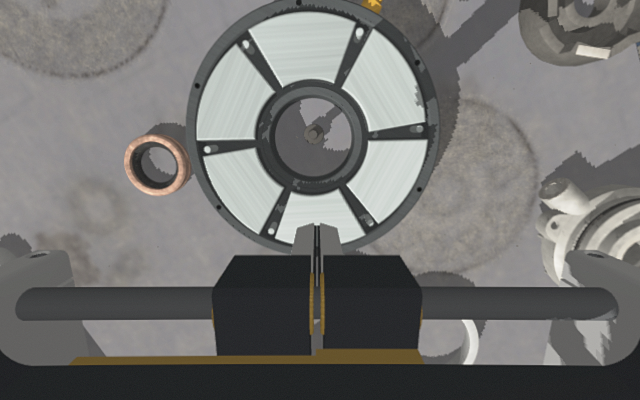

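All six pads are visible (the fingers hide only the outer edge of pad 3). Pads 1, 4, 5 and 6 clearly prefer the clockwise-down model. Pad 2 is undecided, so I refine.

```bash
cat > fit2.py <<'E'
from bench import robot,cams
from h import *
import sys
from scipy.optimize import minimize
s=cams.snapshot("wrist"); g=s["img"].astype(float).mean(2); g=np.minimum(g,150)
v=s["img"][:,:,::-1].copy(); cv2.imwrite(f"pics/wr{sys.argv[1]}.png",v)
p=np.load("pose.npy"); H=np.ones((400,640),bool); H[222:,:]=False
def m1(px):
    Q=np.zeros((1600,2560),np.uint8);cv2.fillPoly(Q,[np.round((px+.5)*4).astype(np.int32)],255); return cv2.resize(Q,(640,400),interpolation=cv2.INTER_AREA)/255.
def render(pp,off,t): 
    return sum(m1(proj(q,s)+off) for q in pads(pp,tilt=t))
D=(cv2.dilate((render(p,[0,0],np.zeros(6))>.3).astype(np.uint8),np.ones((9,9)))>0)&H
f=lambda w:-np.corrcoef(render([w[0],w[1],w[2]],[0,0],w[3:])[D],g[D])[0,1]
for t0 in (-.1,.1):
    x=np.r_[p,np.full(6,t0)]; st=np.r_[.002,.002,.01,np.full(6,.08)]
    for _ in range(2):
        r=minimize(f,x,method="Nelder-Mead",options=dict(initial_simplex=np.array([x]+[x+d for d in np.diag(st)]),maxfev=700)); x=r.x
    print(r.fun,(x[:3]-p).round(4),"tilts",x[3:].round(3))
o=v[0:260,180:450]; u=cv2.resize(o,None,fx=2.9,fy=2.2*1.0,interpolation=cv2.INTER_CUBIC); cv2.imwrite(f"pics/wz{sys.argv[1]}.png",u)
E
python3 fit2.py 11
```

```text
-0.9340255232090862 [-0.0003 -0.0016 -0.0363] tilts [ 0.08   0.021 -0.328  0.163  0.076  0.068]
-0.932770987577092 [-0.0003 -0.0015 -0.0367] tilts [0.106 0.131 0.297 0.212 0.09  0.078]
```

View pics/wz11.png

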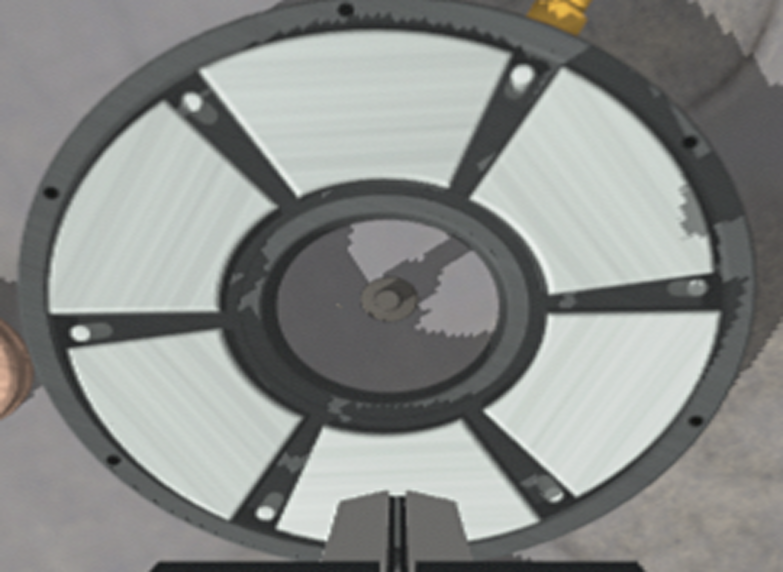

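The gaps look alike, but pads 2 and 3 are poorly constrained from straight above. I take one oblique view from the -y side.

Emit:
jog_arm:
  series:
    - {"x": -0.027, "y": 0.015, "z": -0.005, "rx": 0, "ry": 0, "rz": 0}
    - {"x": -0.027, "y": 0.015, "z": -0.005, "rx": 0, "ry": 0, "rz": 0}
    - {"x": -0.027, "y": 0.015, "z": -0.005, "rx": 0, "ry": 0, "rz": 0}
    - {"x": -0.027, "y": 0.015, "z": 0, "rx": 0, "ry": 0, "rz": 0}
    - {"x": 0, "y": 0, "z": 0, "rx": 0, "ry": 0, "rz": 0}
    - {"x": 0, "y": 0, "z": 0, "rx": 0, "ry": 0, "rz": 0}

```text
time: 13.25
tool_pos: [0.6509, -0.0794, 0.1665]
ee_rot: [-3.121, 0.02, 1.12]
wrist_force: [-0.3, 0.7, 0.2]
width: 0.0003
```

```bash
sed -i 's/v\[0:260,180:450\]/v[0:300,300:600]/; s/fx=2.9,fy=2.2\*1.0/fx=2,fy=2/' fit2.py; python3 fit2.py 12; python3 -c "
from bench import robot;print(robot.get_obs()['tool_pos'])"
```

```text
-0.8942025027806013 [-0.0003 -0.0029 -0.0355] tilts [0.129 0.118 0.09  0.049 0.115 0.037]
-0.8884656019426898 [-0.0003 -0.0028 -0.0382] tilts [0.147 0.128 0.131 0.175 0.17  0.188]
[ 0.65075478 -0.07958329  0.16643993]
```

View pics/wr12.png

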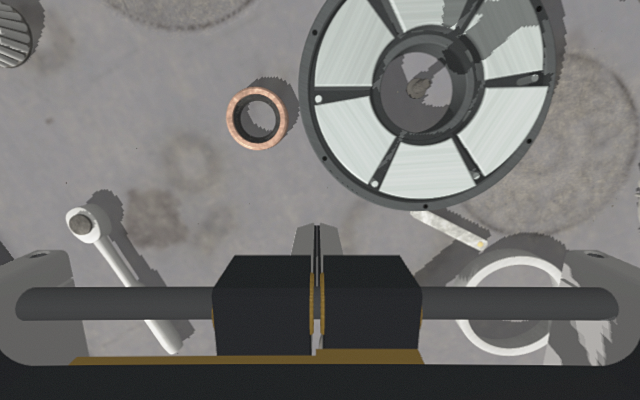

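```bash
python3 -c "
from bench import ticket;print(ticket.close_job())"
```

```text
the job is handed in; nothing more can be done
None
```

I pressed the clockwise end of all six pads down lightly with the closed fingertip, in order 1 to 6 from the brass fitting. I then retreated clear and handed the job in at about 13 s of the 72 s allowed.

- **Press readings:** Every pad came to a stop with the fingertip at about 44.5–45.3 mm, the expected height for a pad fully down. The highest force I read was about 21 N vertical (23 N in all), against the 45 N limit. Readings come only at the end of each move, so a brief peak in between could have been missed.
- **Camera check, view from above:** Pads 1, 4, 5 and 6 matched the clockwise-down position clearly. Pads 2 and 3 could not be decided there, because of the viewing angle and the fingers in the way.
- **Camera check, view from the side:** Pads 1, 2, 3 and 5 fitted at about 0.09–0.17 rad.
- **Where the checks disagreed:**
  - Pad 4's fits ranged from 0.05 to 0.21 rad.
  - Pad 6's ranged from 0.04 to 0.19 rad.
  - Both always leaned the right way, so for how far down they are I relied on the press readings. Pad 4's last reading had dropped to 7 N, though it moved no further.
- **Bearing:** It appeared to have moved 3 mm or less and turned about 2° at most, partly within measuring error.
- **Parts lying round:** The seal and feeler set looked undisturbed in the pictures, but I did not measure any of the loose parts.

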